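Dock the deodorizer pod on its hidden air port and start it

TASK

Dry out the grey deodorizer pod: stand it, spigot down, in the track on top of the dark dock and, with a light touch, feel along the bare metal strip for the air port hidden under its flush sprung shutter. Push the pod gently fully home so that it sits flat on the seal, let go of it, then press the dock's green start button all the way in and leave it to run. Leave the other things on the bench where they are.

Things in the scene. Friction and masses are not known exactly. Their poses are not given: they have to be found in the camera images.
- pod: Loose grey plastic deodorizer pod, 0.13 to 0.21 kg, standing upright on its black spigot. Origin: centre of the spigot's flat foot, its lowest point; own z up. Spigot: 28 mm along own x, 24 mm along own y, z 0 to 15 mm, square edges. Body: 50 mm along x (flat sides, grip here), 64 mm along y, z 15 to 61 mm, flat underside at z 15 mm. A half turn about z makes no difference.
- pod_top (a point): Centre of the pod's flat top, 61 mm above its foot.
- dock: Dark dock fixed to the bench, 110 mm along own x, 250 mm along own y, deck 50 mm high. Origin: centre of its underside on the bench; own z up. Along own y in mid-deck runs a channel 33 mm wide, 130 mm long (own y -65 to 65), 3 mm deep; its floor is a bare aluminium strip, sprung (sinks 1 mm at 6 N, stops at 2.5 mm). Over 20 N between pod and dock does damage; 3 to 8 N is plenty.
- track_mid (a point): Fixed point: middle of the channel, on the strip's resting top, 47 mm above the bench. A port (27 mm along own y, as wide as the channel) hides under a flush aluminium shutter that looks like the strip. Its carriage was left anywhere along the track: port centre on the channel's centre line, -28 to +28 mm along own y from here, to be felt for; it stays put below 40 N.
- track_end (a point): Fixed point on the strip's top, 46 mm along the dock's own +y from track_mid: clear of every place of the port. The pod goes in spigot down, its own y along the dock's own y (either way round); play in the channel 2.5 mm each side, in the port lengthwise 1.5 mm each way.
- seal_mid (a point): Fixed point over track_mid in the plane of the tops of two soft black seals beside the channel, 52 mm above the bench. Off the port the pod's underside stays 10 mm above them. Over the port only the shutter's spring (0.4 to 0.6 N) resists: the pod goes down 10 mm until its underside lies on the seals (they give 1 mm at 5 N), foot 37 to 36 mm above the bench; its weight holds it in.
- start (a joint): Travel of the green start button in m: 0 out, 0.005 fully in; a spring returns it. Pressing it fully takes 4 N.
- start_top (a point): Centre of the green start button's flat round top (22 mm across), on the dock's deck at own x 0, own y -102 mm, 72 mm above the bench when out; it is pressed straight down.
- bowl: Bystander: blue ceramic key bowl, 120 mm across, 46 mm high. Origin: centre of underside.
- heelpad0: Bystander: lowest of a stack of three black D-shaped hard rubber heel pads, each 59 x 58 x 9 mm. Origin: centre of underside.
- heelpad1: Bystander: middle heel pad of the stack.
- heelpad2: Bystander: top heel pad of the stack.
- tin: Bystander: round red polish tin, 77 mm across, 25 mm high. Origin: centre of underside.
- brush: Bystander: wooden shoe brush, 48 x 150 x 43 mm, long along own y. Origin: centre of underside.
- shoetree: Bystander: wooden shoe tree lying on the bench, about 78 x 250 x 48 mm, long along own y. Origin: under its middle.
- cleaner: Bystander: white bottle with a blue band, 48 mm across, 135 mm high. Origin: centre of underside.
Mind the look-alikes: they are no part of the job. There is more than one size of the pod; the one meant has the size given above.

How it is judged:
By the outcome, as a careful person would: the job done as asked, in the order asked, and still so for the second after the job is handed in, with the robot touching nothing.
It also fails if it takes over 72 s, if anything falls off the work surface, if the arm or the gripper's body presses on something with over 40 N, if the wrist force passes 120 N, or if a joint passes its speed limit or range.

ROBOT

A 6-joint arm with a two-finger parallel gripper is mounted at the origin on the work surface. World frame = base frame: x ahead of the robot, y to its left, z up, the work surface at z = 0. Lengths are in m, angles in rad, forces in N, time in s.
With the tool pointing down it reaches from about 0.35 to 0.975 m from the base axis. Payload 4.9 kg.
Tool frame: the origin (TCP) lies where the fingers leave the gripper's body, on its centre line; the fingertips stand 73 mm ahead of it and the grasp point (between the pads) lies 54 mm ahead of it; z points along the fingers, y is the direction in which the jaws open and shut (so a half turn about z gives the same grasp; the last joint's range is limited). The gripper opens to 85 mm and grips with 20 to 120 N. Pads are 22 mm wide; open, the fingers measure 114 mm over their backs; the gripper's body (76 mm by 85 mm) begins 54 mm behind the grasp point. The pads swing forward as they close: fully open they stand 13 mm farther back than shut.
Start: joints at [-1.357, 0.053, 1.613, -0, 1.476, -0.119], TCP at [0.204, -0.591, 0.304] pointing down, gripper open.
Joint ranges: [-3.01, 3.01], [-1.01, 2.22], [0.06, 2.58], [-1.02, 4.17], [0.09, 2.62], [-3.14, 3.14]. Speed limits (rad/s): [2.57, 2.57, 3.14, 3.14, 3.14, 3.14].

INTERFACE

Orientations are given as a rotation vector (axis times angle).
In Python, from station import monitor, vision, workorder gives the robot as it stands.
- The arm moves only by the tool arm_command, never from a script. Its argument "rows" is text: rows parted by semicolons, each of 6 numbers parted by spaces: the shift along the world's x, y, z in mm, then the turn, a rotation vector about the world's x, y, z in degrees. In form: tx ty tz wx wy wz; .... A call has 1 to 12 rows; each row is the pose to reach, as a shift and turn from the pose measured when the call began; what a row does not reach only later rows make up. A row lasts 1/8 s, in which the tool goes at most 62.5 mm and 10.7 degrees, less where a joint would pass 70% of its speed; a pose out of reach is approached as far as the arm can. A call with a gripper value outside its range is refused whole. "jaw" is the opening, from 0 (shut) to 1 (fully open), set as the call begins (left out, the last holds). The fingers move at their own pace and stop on an object; "squeeze" is the grip in N (left out, the last holds). Time passes only in rows, so rows that repeat a pose let the fingers close. It gives the time, the measured TCP pose, the force and the opening at its end, in the units of the state.
- monitor.get_obs(): the state, without advancing time (a new reading comes with each control period).
- vision.get_image(name): name is "scene" or "top" or "wrist"; returns a dict with "frame" (384x512x3 uint8, red, green, blue), "vfov" (degrees; the focal length in pixels is half the picture's height over the tangent of half this angle, whatever the lens; pixels are square), "cx", "cy" (the principal point, pixels), "R" (3x3) and "t" (3): a world point X has camera coordinates R X + t; the wrist camera has in their place "T_tool_cam" (4x4, takes a point from camera to tool coordinates, whose origin is the TCP and whose axes are the flange's). Camera axes: x right, y down, z forward; pixel columns grow to the right and rows downward; lengths in m; the calibration is good to about 2 mm. The wrist camera is an equidistant fisheye: a pixel r from the principal point sees the ray r / f radians off the axis. A picture is of the moment at which its call begins: read the wrist's pose just before it. There is no depth.
- workorder.finish_job(): hands the job in, once; it reports no verdict.
The state is a dict: "t": time; "q": joint angles; "dq": joint speeds; "effort": joint torques, N m; "tool_pos": TCP position; "tool_rot": TCP orientation; "contact_force": force on the tool from outside, world axes, zero at the start; "wrist_torque": the same for the moment, N m; "opening": finger opening in m.
Only numpy, scipy, OpenCV 4.12 (cv2) and the standard library are available. Lean on these libraries where they do the work, as an engineer would, in place of code of your own. Each camera call takes 0.05 s, during which the arm holds its last target. There are 200 camera calls.

## Working session

There is one attempt and no reset: what is moved stays moved. The work goes in short steps, Python scripts to look and compute and a tool call to move; the robot and the scene stay as the last step left them, time stands still between calls to the robot, and variables do not carry over. Pictures are saved under pics/ and viewed, about 8 in all and at most 12, crops included, and the job is handed in when it is done.

Besides the shell and the picture viewer there is one more tool, called after ">>>" as name(argument=value, ...), one argument or row to a line, values as JSON. arm_command: Moves the arm, as the interface text tells. Its arguments: {"type":"object","properties":{"rows":{"type":"string"},"jaw":{"type":"number"},"squeeze":{"type":"number"}},"required":["rows"]}

```bash
mkdir -p pics
cat > h.py <<'E'
import numpy as np, cv2
from station import monitor, vision, workorder
from scipy.spatial.transform import Rotation as Ro
def ray(im,u,v):
    f=im['frame'].shape[0]/2/np.tan(np.radians(im['vfov'])/2)
    d=np.array([(u-im['cx'])/f,(v-im['cy'])/f,1.])
    R=np.array(im['R']);t=np.array(im['t'])
    return -R.T@t, R.T@d
def onz(im,u,v,z):
    o,d=ray(im,u,v); return o+d*(z-o[2])/d[2]
def proj(im,X):
    f=im['frame'].shape[0]/2/np.tan(np.radians(im['vfov'])/2)
    c=np.array(im['R'])@np.array(X)+np.array(im['t']); return c[0]/c[2]*f+im['cx'],c[1]/c[2]*f+im['cy']
def wray(im,ob,u,v):
    f=im['frame'].shape[0]/2/np.tan(np.radians(im['vfov'])/2)
    a=np.array([u-im['cx'],v-im['cy']]);r=np.hypot(*a)+1e-9;th=r/f
    d=np.array([*(a/r*np.sin(th)),np.cos(th)])
    T=np.array(im['T_tool_cam']);R=Ro.from_rotvec(ob['tool_rot']).as_matrix()
    return R@T[:3,3]+np.array(ob['tool_pos']), R@T[:3,:3]@d
def wonz(im,ob,u,v,z):
    o,d=wray(im,ob,u,v); return o+d*(z-o[2])/d[2]
def save(n,fr): cv2.imwrite('pics/'+n,cv2.cvtColor(fr,cv2.COLOR_RGB2BGR))
E
python3 - <<'E'
from h import *
import pickle
o=monitor.get_obs();print({k:np.round(v,3) for k,v in o.items()})
D={}
for n in('top','scene','wrist'):
    D[n]=vision.get_image(n);print(n,D[n]['vfov'],D[n]['cx'],D[n]['cy'])
    save(n+'.png',cv2.resize(D[n]['frame'],None,fx=1.5,fy=1.5))
pickle.dump((o,D),open('a.pkl','wb'))
print(D['wrist']['T_tool_cam'])
E
```

```text
{'t': np.float64(0.0), 'q': array([-1.357,  0.053,  1.614,  0.   ,  1.476, -0.119]), 'dq': array([ 0.002,  0.001, -0.001,  0.   , -0.   , -0.001]), 'effort': array([ 0.0000e+00, -3.9368e+01, -3.7018e+01, -0.0000e+00,  7.0000e-03,
        0.0000e+00]), 'tool_pos': array([ 0.204, -0.59 ,  0.303]), 'tool_rot': array([-3.096, -0.52 ,  0.   ]), 'contact_force': array([-0.789, -0.367,  0.146]), 'wrist_torque': array([ 0.056, -0.018, -0.017]), 'opening': np.float64(0.085)}
top 56.80587934339453 253.07555901094847 193.37858440592098
scene 55.0071580624266 250.11891176348053 192.32620382045246
wrist 65.70646984690485 255.7085338200907 186.77408323756882
[[ 4.50467228e-05 -9.57817133e-01 -2.87378389e-01  7.30821406e-02]
 [ 9.99999882e-01  1.82330701e-04 -4.50948146e-04  5.52938960e-05]
 [ 4.84323763e-04 -2.87378334e-01  9.57817028e-01 -6.96796094e-02]
 [ 0.00000000e+00  0.00000000e+00  0.00000000e+00  1.00000000e+00]]
```

View pics/top.png

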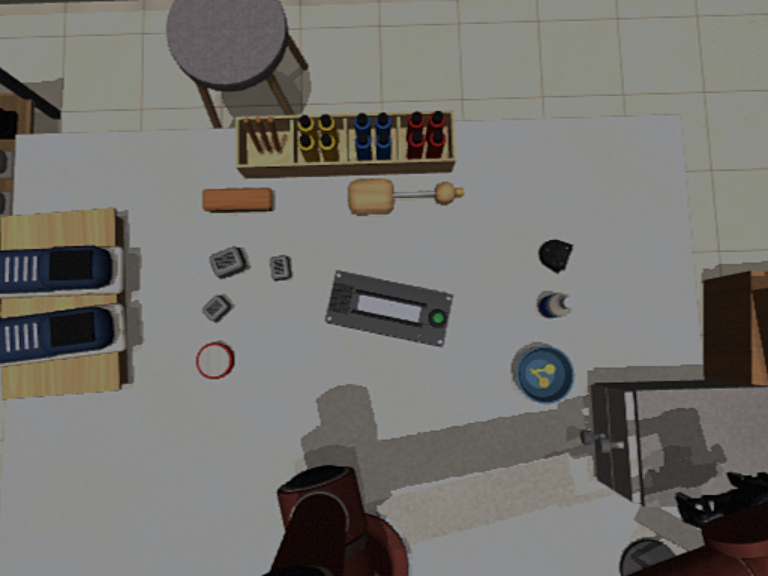

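View pics/scene.png

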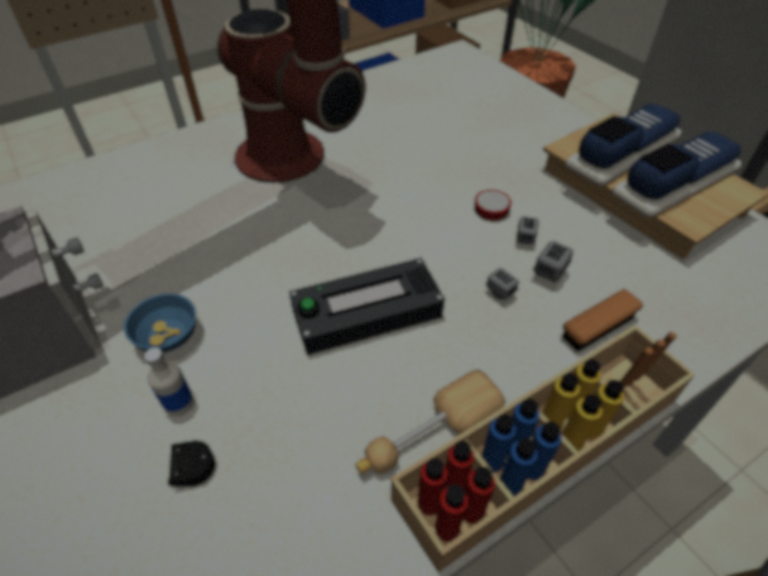

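Top view (1.5x): the dock is at (390,308) with its green button at (438,318). There are three grey pod-like things, at (228,262), (280,267) and (217,307). The scene view shows the same three at (553,260), (502,283) and (527,229). I'll enlarge them and measure their sizes.

Run:
```python
from h import *
import pickle
o,D=pickle.load(open('a.pkl','rb'))
T=D['top'];S=D['scene']
a=cv2.resize(T['frame'][150:240,120:210],(400,400),interpolation=cv2.INTER_CUBIC)
b=cv2.resize(S['frame'][135:205,315:395],(400,350),interpolation=cv2.INTER_CUBIC)
c=cv2.resize(T['frame'][175:235,212:307],(792,500),interpolation=cv2.INTER_CUBIC)[:, :]
out=np.zeros((400,800,3),np.uint8);out[:400,:400]=a;out[:350,400:]=b
out=np.clip(out.astype(int)*1.5,0,255).astype(np.uint8)
save('crop.png',out)
print('cam',ray(T,0,0)[0],ray(S,0,0)[0])
for n,(u,v) in dict(A=(228,262),B=(280,267),C=(217,307)).items():
    print(n,onz(T,u/1.5,v/1.5,.055))
hsv=cv2.cvtColor(T['frame'],cv2.COLOR_RGB2HSV)
g=cv2.inRange(hsv,(50,100,40),(80,255,255));m=cv2.moments(g,True);p=(m['m10']/m['m00'],m['m01']/m['m00'])
print('btn',p,onz(T,*p,.072))
# dock outline, strip, dark
gray=cv2.cvtColor(T['frame'],cv2.COLOR_RGB2GRAY)
w=gray[175:240,210:310];k=(w<85).astype(np.uint8)
cs,_=cv2.findContours(k,cv2.RETR_EXTERNAL,2);c=max(cs,key=cv2.contourArea)
r=cv2.minAreaRect(c+np.array([210,175]));print(r)
bx=cv2.boxPoints(r);print([np.round(onz(T,*q,.05),3) for q in bx])
hc=cv2.convexHull(c);mask=np.zeros_like(k);cv2.fillPoly(mask,[hc],1)
s=((w>110)&(cv2.erode(mask,np.ones((9,9)))>0)).astype(np.uint8)
cs,_=cv2.findContours(s,cv2.RETR_EXTERNAL,2);c=max(cs,key=cv2.contourArea)
r=cv2.minAreaRect(c+np.array([210,175]));print('strip',r)
print([np.round(onz(T,*q,.047),3) for q in cv2.boxPoints(r)], onz(T,*r[0],.047))
```

```text
cam [ 0.453059   -0.07205015  1.15286654] [ 1.07326523 -0.39611183  0.76474559]
A [0.6320912  0.24845944 0.055     ]
B [0.61840105 0.13986217 0.055     ]
C [0.53856833 0.27119706 0.055     ]
btn (291.1276595744681, 212.08510638297872) [ 0.50196921 -0.18050505  0.072     ]
((258.8551330566406, 205.24351501464844), (80.03034210205078, 36.08015823364258), 11.725111961364746)
[array([0.501, 0.051, 0.05 ]), array([0.611, 0.026, 0.05 ]), array([ 0.553, -0.218,  0.05 ]), array([ 0.444, -0.19 ,  0.05 ])]
strip ((259.1497497558594, 205.2812042236328), (41.198760986328125, 10.197712898254395), 11.768290519714355)
[array([ 0.527, -0.018,  0.047]), array([ 0.558, -0.025,  0.047]), array([ 0.528, -0.15 ,  0.047]), array([ 0.497, -0.143,  0.047])] [ 0.52711639 -0.08419544  0.047     ]
```

View pics/crop.png

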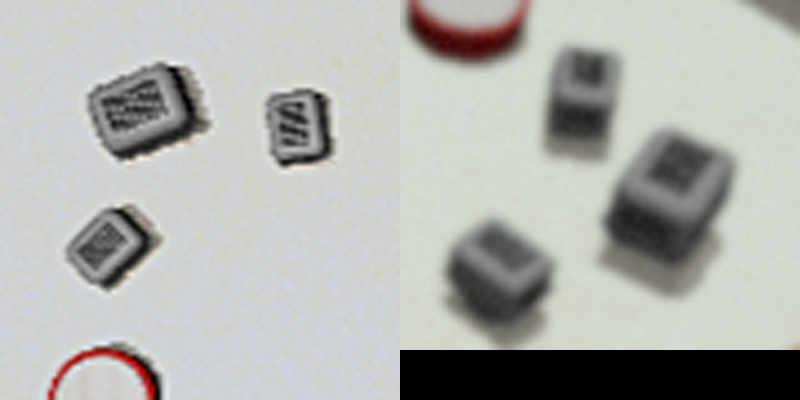

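The three candidates are A at crop pixel (145,110), B at (298,125) and C at (108,247). A's top is about 60x47 mm and the other two are about 45x33 mm, so A matches the 64x50 pod. I'll confirm this with the wrist camera from above.

Run:
```python
from h import *
import pickle
o,D=pickle.load(open('a.pkl','rb'))
R=Ro.from_rotvec(o['tool_rot']).as_matrix();print(R.round(3))
for target in(25,-155,-13.5,166.5):
    y=R[:,1];a=np.degrees(np.arctan2(y[1],y[0]));print(target,(target-a+180)%360-180)
T=D['top']['frame'];print(T[170:180,148:158].mean((0,1)))
g=cv2.cvtColor(T,cv2.COLOR_RGB2GRAY)
w=g[150:200,125:175];k=(w<105).astype(np.uint8)
cs,_=cv2.findContours(k,0,2);
for c in cs:
  if cv2.contourArea(c)>30:
    r=cv2.minAreaRect(c+np.array([125,150]));print(r)
print(w[10:40:2,8:40:2])
```

```text
[[ 0.945  0.327 -0.   ]
 [ 0.327 -0.945  0.002]
 [ 0.    -0.002 -1.   ]]
25 95.93233761867754
-155 -84.06766238132245
-13.5 57.432337618677536
166.5 -122.56766238132246
[74.96 73.94 74.93]
((152.6643829345703, 174.4383544921875), (18.14137840270996, 24.344558715820312), 69.44395446777344)
[[139 139 141 140 141 141 140 138 141 140 141 139 140 141 139 140]
 [141 140 139 139 140 141 140 139 141 138 140 141 141 140 142 139]
 [140 140 139 139 140 140 139 140 141 142 145  87 110 146 142 143]
 [140 140 139 141 140 141 142 141 126  84  90 100  72  12  99 116]
 [140 141 140 141 142 145  82  77  96  84  41  87  91  38  48  95]
 [141 139 140 143  82  87  99  79  38  70  72  64 105  66  26  87]
 [141 141 141 125  96  41  25  33  64  54  50  50 116  83  10  57]
 [141 140 141 123  87  81  85  89  41  30  38  63  82  98  47  22]
 [141 141 140 148  56  91  69  71  75  74  55  83 119 102  62  22]
 [140 140 139 143 101  98  31  54  55 117 111  99  83  66  24  38]
 [140 140 140 141 122  82 107 111 102  93  78  49  28  22  37 113]
 [140 141 141 139 144  81  89  85  68  35  25  31  61 116 140 134]
 [141 140 142 140 140 146  56  23  20  63  73 148 145 141 141 140]
 [140 140 140 140 141 139 147 121 142 144 143 142 139 138 138 140]
 [139 141 140 139 140 141 141 140 141 140 139 141 142 142 139 139]]
```

>>> arm_command(
  rows="27 52 0 0 0 6; 54 104 0 0 0 12; 80 157 0 0 0 18; 106 209 0 0 0 24; 133 262 0 0 0 30; 160 314 0 0 0 36; 186 366 0 0 0 42; 213 419 0 0 0 47",
  jaw=1,
  squeeze=25,
)

```text
t: 1.15
tool_pos: [0.4175, -0.1695, 0.3028]
tool_rot: [-2.631, -1.715, 0.001]
contact_force: [0.9, -0.9, 0.1]
opening: 0.0854
```

>>> arm_command(
  rows="27 52 -6 0 0 6; 54 104 -12 0 0 12; 80 157 -18 0 0 18; 106 209 -24 0 0 24; 133 262 -30 0 0 30; 160 314 -36 0 0 36; 186 366 -42 0 0 42; 213 419 -50 0 0 46; 213 419 -50 0 0 46; 213 419 -50 0 0 46",
)

```text
t: 2.4
tool_pos: [0.6301, 0.2494, 0.2521]
tool_rot: [-1.751, -2.607, 0.003]
contact_force: [-0.6, -0.4, -0.8]
opening: 0.0853
```

Run:
```python
from h import *
import pickle
o=monitor.get_obs();im=vision.get_image('wrist');pickle.dump((o,im),open('b.pkl','wb'))
save('w1.png',cv2.resize(im['frame'],None,fx=1.5,fy=1.5))
print(o['t'],o['tool_pos'],o['contact_force'])
```

```text
2.4 [0.6301457  0.24941324 0.25210714] [-0.63513919 -0.44305287 -0.8203825 ]
```

View pics/w1.png

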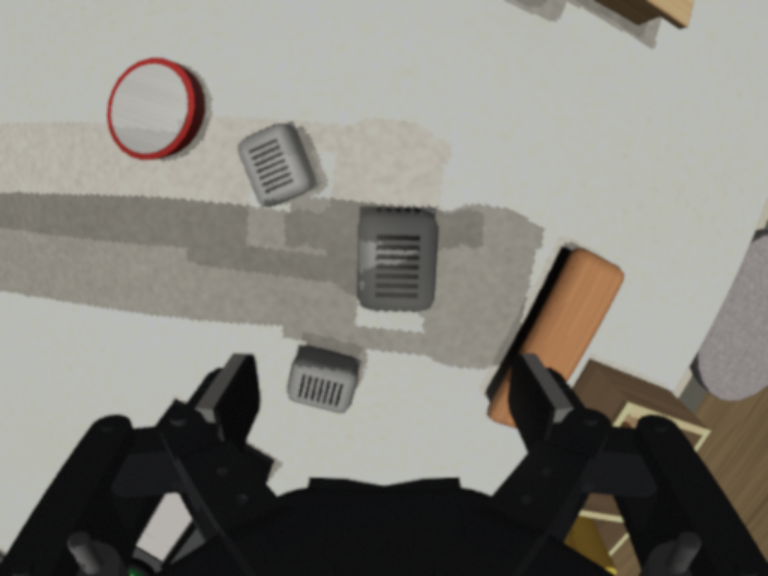

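The wrist view (1.5x) shows A at (397,262), flanked by smaller pods at (277,163) and (323,380). The brush is at (570,330), clear of the jaws.

Run:
```python
from h import *
import pickle
o,im=pickle.load(open('b.pkl','rb'))
g=cv2.cvtColor(im['frame'],cv2.COLOR_RGB2GRAY)
for v in(165,175,185,195): print(v,g[v,230:300])
for u in(250,265,280): print(u,g[132:214,u])
P=lambda u,v,z:wonz(im,o,u,v,z)
for z in(.061,):
    L,Rr,T,B=[P(u/1.5,v/1.5,z) for u,v in((358,262),(437,262),(397,213),(397,312))]
    print('w',np.linalg.norm(L-Rr),'l',np.linalg.norm(T-B),(L+Rr)/2,(T+B)/2)
c=cv2.resize(g[120:225,225:310],None,fx=5,fy=5,interpolation=cv2.INTER_CUBIC);c=cv2.convertScaleAbs(c,alpha=1.8)
cv2.imwrite('pics/w1c.png',c)
```

```text
165 [118 118 119 120 121 120 120 115 103 101 109 114 118 122 127 132 136 140
 141 136 115  90  79  79  76  72  70  72  72  69  67  63  60  60  61  61
  60  56  54  52  50  50  50  46  44  43  44  45  45  55  76  83  84  83
  81  80  77  75  72  69  64  80 111 119 123 130 131 128 124 123]
175 [116 115 116 116 116 115 115 111 100  99 108 114 116 120 123 128 133 136
 136 135 129 121 116 110 109 113 117 123 126 123 118 120 123 124 121 112
 105 100  92  87  86  83  82  81  81  80  80  80  81  83  84  84  84  83
  82  81  78  76  73  68  77 111 132 138 139 138 137 137 138 140]
185 [120 118 118 118 118 118 116 106  87  78  82  84  85  87  89  91  92  92
  93  92  84  77  75  75  75  75  75  74  73  74  73  72  70  69  69  68
  68  67  66  64  63  62  61  60  59  58  58  57  64  80  85  86  85  84
  83  81  79  78  74  72  95 129 138 139 139 140 142 143 143 143]
195 [132 127 123 122 120 118 116 104  83  75  78  81  83  84  86  87  89  90
  91  87  77  69  70  70  71  72  72  73  73  73  73  73  74  76  77  77
  76  77  76  75  74  75  74  74  74  74  74  75  81  87  88  89  88  86
  85  84  
[... 484 characters left out ...]
 88  88  85  73  54  42  51  73  85  84  69  55  61  90 119
 126 108  79  61  77 112 124 112  85  64  62  71  83  87  78  65  61  68
  83  89  83  71  65  70  84  92  90  77  67  69  80  90  93  93  93  90
  89  88  97 132 166 178 180 180 180 180]
280 [178 178 177 176 172 153 105  60  47  52  62  69  70  73  76  78  79  80
  81  82  83  83  84  83  80  74  71  74  78  81  82  80  77  76  77  81
  84  83  80  78  78  81  84  84  83  82  81  83  85  85  86  85  85  85
  86  87  87  86  87  88  88  88  89  88  89  89  90  90  91  91  89  89
  87  85  92 114 135 143 151 168 178 181]
w 0.04783576767442028 l 0.062043565374057544 [0.63499486 0.25839687 0.061     ] [0.63516484 0.25713581 0.061     ]
```

View pics/w1c.png

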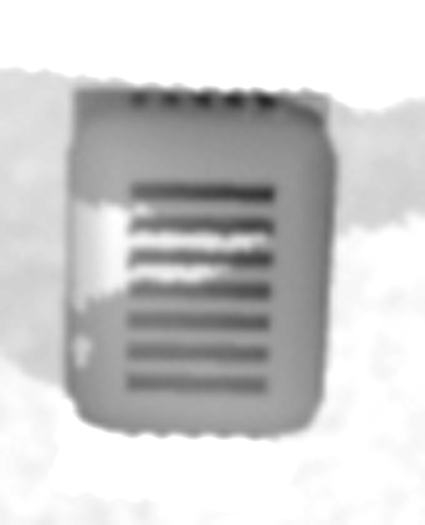

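Run:
```python
from h import *
import pickle
o,im=pickle.load(open('b.pkl','rb'))
P=lambda u,v:wonz(im,o,225+u/5,120+v/5,.061)[:2]
a,b,c,d=P(132,192),P(273,193),P(126,384),P(266,384)
print('centre',(a+b+c+d)/4)
ang=lambda v:np.degrees(np.arctan2(v[1],v[0]))
print(ang(a-b),ang(c-d),ang(c-a)-90,ang(d-b)-90)
R=Ro.from_rotvec(o['tool_rot']).as_matrix();print('tool y',ang(R[:,1]),o['tool_pos'])
```

```text
centre [0.63603743 0.25544183]
-158.03807429755682 -157.76670291747365 -159.75359213344143 -158.60659424945007
tool y 22.2266090153588 [0.6301457  0.24941324 0.25210714]
```

A measures about 48x62 mm at top height, which fits the 50x64 pod. I'm descending and gripping it.

>>> arm_command(
  rows="3 3 -30 0 0 -1; 5 7 -60 0 0 -1; 5 7 -90 0 0 -1; 5 7 -115 0 0 -1; 5 7 -140 0 0 -1; 5 7 -154 0 0 -1; 5 7 -154 0 0 -1",
)

```text
t: 3.32
tool_pos: [0.6346, 0.2549, 0.0982]
tool_rot: [-1.776, -2.589, 0.004]
contact_force: [-0.6, 0.7, 0.5]
opening: 0.0856
```

>>> arm_command(
  rows="0 0 0 0 0 0; 0 0 0 0 0 0; 0 0 0 0 0 0; 0 0 0 0 0 0; 0 0 0 0 0 0; 0 0 0 0 0 0; 0 0 0 0 0 0; 0 0 0 0 0 0",
  jaw=0,
  squeeze=25,
)

```text
t: 4.32
tool_pos: [0.6355, 0.2551, 0.0998]
tool_rot: [-1.777, -2.591, 0.002]
contact_force: [0.0, -0.3, 6.0]
opening: 0.0499
```

>>> arm_command(
  rows="0 0 20 0 0 0; 0 0 60 0 0 0; 0 0 110 0 0 0; -14 -42 160 0 0 -5; -27 -84 190 0 0 -10; -41 -126 220 0 0 -15; -54 -168 220 0 0 -20; -68 -210 220 0 0 -25; -82 -252 220 0 0 -30; -95 -294 220 0 0 -35; -108 -335 220 0 0 -35; -108 -335 220 0 0 -35",
)

```text
t: 5.82
tool_pos: [0.5265, -0.0818, 0.32]
tool_rot: [-2.477, -1.932, 0.002]
contact_force: [-0.5, 0.2, -2.7]
opening: 0.0497
```

Run:
```python
from h import *
import pickle
o=monitor.get_obs();im=vision.get_image('wrist');pickle.dump((o,im),open('c.pkl','wb'))
save('w2.png',cv2.resize(im['frame'],None,fx=1.5,fy=1.5))
print(o['t'],o['tool_pos'],o['contact_force'],o['opening'])
```

```text
5.825 [ 0.52647965 -0.08183057  0.3200163 ] [-0.52413616  0.19840963 -2.7445836 ] 0.04969496897411105
```

View pics/w2.png

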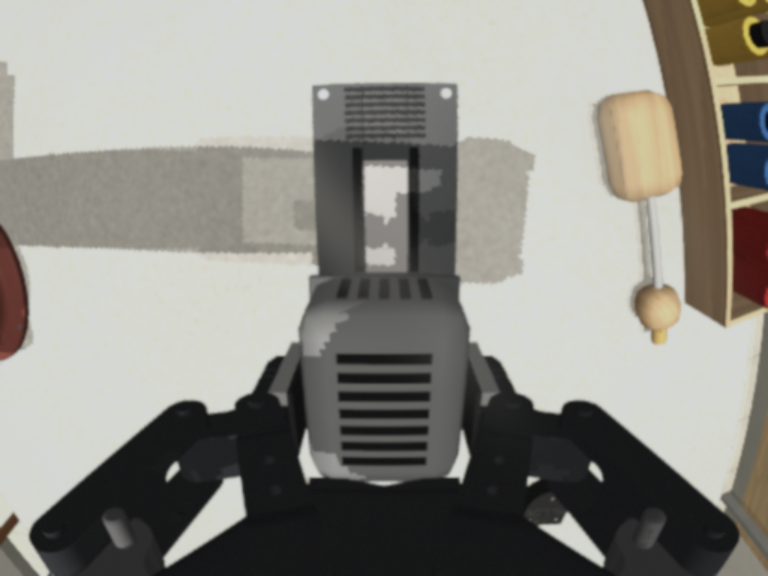

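The held pod is square in the jaws, with its slots centred at about (385,408). The dock's far end corners are at (313,84) and (457,84), and the strip's far end is at row 158.

Run:
```python
from h import *
import pickle
o,im=pickle.load(open('c.pkl','rb'))
g=cv2.cvtColor(im['frame'],cv2.COLOR_RGB2GRAY)
print(g[50:62,256],g[98:112,258]);
for v in(70,90,110,150,170): 
    r=g[v,195:320].astype(int);print(v,g[v,203:216],g[v,298:312],'strip',g[v,236:284])
R=Ro.from_rotvec(o['tool_rot']).as_matrix();p=np.array(o['tool_pos'])
ang=lambda v:np.degrees(np.arctan2(v[1],v[0]))
print('tooly',ang(R[:,1]),'toolx',ang(R[:,0]))
W=lambda u,v,z:wonz(im,o,u/1.5,v/1.5,z)
a,b,c,d=W(313,84,.05),W(457,84,.05),W(318,270,.05),W(461,270,.05)
print('corners',a,b,c,d,'w',np.linalg.norm(a-b),ang(a-c),ang(b-d),ang(b-a))
e=(a+b)/2;print('end mid',e)
s=W(388,158,.047);print('strip end',s)
z=p[2]-.0998+.061
k=[W(u,v,z) for u,v in((337,359),(433,359),(343,461),(427,461))]
q=np.mean(k,0);print('pod top',q,'in tool',R.T@(q-p)); print(ang(k[1]-k[0]),ang(k[3]-k[2]))
```

```text
[213 213 213 212 200 160 124 103  79  74  95 111] [ 58  58  58  58  59  57  57  63  88 122 136 139 158 194]
70 [214 214 214 212 197 160 128 121 120 120 119 120 119] [113 112 112 112 112 112 125 169 204 211 212 212 213 213] strip [81 82 81 79 77 75 80 80 81 81 80 78 80 86 89 89 89 89 86 85 88 88 87 87
 85 79 77 79 82 82 85 88 86 80 78 77 83 84 83 83 77 76 81 81 77 74 80 98]
90 [211 211 212 212 205 179 140 121 120 120 119 119 116] [109 108 108 108 108 109 127 173 207 214 214 214 213 210] strip [71 69 69 67 65 65 65 68 69 67 65 64 63 65 67 68 68 66 64 63 65 65 66 65
 65 62 63 65 70 71 72 72 71 70 70 69 70 71 72 73 73 72 70 70 70 71 72 83]
110 [172 172 170 168 164 150 117  90  81  80  79  78  77] [ 72  71  71  71  72  77 104 142 164 169 168 167 167 168] strip [ 30  26  27  28  39  72 116 147 160 168 184 191 175 160 161 162 169 180
 165 150 156 161 158 147 141 141 145 157 161 160 157 145 140 138 135 116
  73  35  27  26  24  23  30  52  69  73  73  73]
150 [145 145 144 144 145 144 138 119  93  83  83  84  85] [ 56  56  56  55  56  86 138 166 171 169 169 169 169 169] strip [ 70  68  66  66
[... 296 characters left out ...]
strip [ 74  71  72  73  73  76  90 129 175 191 194 194 194 194 194 194 194 195
 195 196 196 196 196 196 196 196 190 174 150 136 133 133 134 134 127 105
  79  54  41  38  36  35  43  64  70  70  70  70]
tooly -14.106249652324383 toolx 75.89380052411168
corners [0.50509158 0.05243529 0.05      ] [0.61009062 0.02614209 0.05      ] [ 0.47046859 -0.08888559  0.05      ] [ 0.58099969 -0.11659487  0.05      ] w 0.10824108398603703 76.23394199925231 78.48043119741757 -14.058551548979299
end mid [0.5575911  0.03928869 0.05      ]
strip end [ 0.5456481 -0.0175817  0.047    ]
pod top [ 0.52675859 -0.08175925  0.2812163 ] in tool [0.0001664  0.00029821 0.03879957]
-14.095159412597141 -14.114094545772716
```

>>> arm_command(
  rows="4 15 -30 0 0 0; 8 30 -70 0 0 0; 12 44.5 -110 0 0 0; 12 44.5 -140 0 0 0; 12 44.5 -160 0 0 0; 12 44.5 -165 0 0 0; 12 44.5 -165 0 0 0; 12 44.5 -165 0 0 0",
)

```text
t: 6.88
tool_pos: [0.5399, -0.0364, 0.1567]
tool_rot: [2.475, 1.933, 0.002]
contact_force: [1.0, 1.1, -1.8]
opening: 0.0498
```

>>> arm_command(
  rows="0 0 -2 0 0 0; 0 0 -4 0 0 0; 0 0 -6 0 0 0; 0 0 -7 0 0 0; 0 0 -7 0 0 0; 0 0 -7 0 0 0",
)

```text
t: 7.62
tool_pos: [0.54, -0.0364, 0.1497]
tool_rot: [2.475, 1.933, 0.002]
contact_force: [-0.8, 0.8, -1.4]
opening: 0.0497
```

>>> arm_command(
  rows="-0.5 0 0 0 0 0; -1 0.2 0 0 0 0; -1 0.2 -1 0 0 0; -1 0.2 -2 0 0 0; -1 0.2 -2 0 0 0; -1 0.2 -2 0 0 0",
)

```text
t: 8.38
tool_pos: [0.5389, -0.0362, 0.1477]
tool_rot: [2.475, 1.933, 0.002]
contact_force: [0.5, 0.0, -1.9]
opening: 0.0497
```

>>> arm_command(
  rows="0 0 -0.5 0 0 0; 0 0 -1 0 0 0; 0 0 -1 0 0 0; 0 0 -1 0 0 0",
)

```text
t: 8.88
tool_pos: [0.539, -0.0362, 0.1468]
tool_rot: [2.475, 1.933, 0.002]
contact_force: [-1.1, 0.2, -0.7]
opening: 0.0496
```

>>> arm_command(
  rows="0 0 -0.5 0 0 0; 0 0 -1 0 0 0; 0 0 -1 0 0 0; 0 0 -1 0 0 0",
)

```text
t: 9.38
tool_pos: [0.539, -0.0362, 0.146]
tool_rot: [2.475, 1.933, 0.002]
contact_force: [-1.7, 0.2, 2.2]
opening: 0.0495
```

Run:
```python
from h import *
import pickle
o=monitor.get_obs();S=vision.get_image('scene')
print(o['tool_pos'],o['contact_force'])
d=np.array([.2437,.9698]);X=[*(np.array([.5274,-.082])),.05];u,v=map(int,proj(S,X))
c=S['frame'][v-60:v+45,u-70:u+70];save('s2.png',cv2.resize(c,None,fx=5,fy=5,interpolation=cv2.INTER_CUBIC))
```

```text
[ 0.5390222  -0.0361863   0.14602562] [-1.69429872  0.16558994  2.19330947]
```

View pics/s2.png

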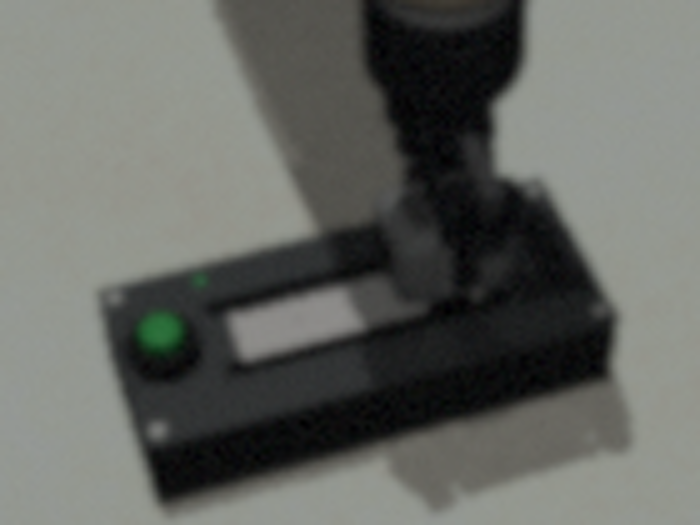

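The picture shows the pod standing in the far end of the channel, under the gripper. Contact came at TCP z≈0.1467, which puts the foot at 47 mm, so it is on the strip. I'm now sliding along the strip with about 3–4 N.

>>> arm_command(
  rows="-0.7 -2.9 0 0 0 0; -1.5 -5.8 0 0 0 0; -2.2 -8.7 0 0 0 0; -2.9 -11.6 0 0 0 0; -3.7 -14.5 0 0 0 0; -3.7 -14.5 0 0 0 0",
)

```text
t: 10.18
tool_pos: [0.5354, -0.0511, 0.1461]
tool_rot: [2.475, 1.932, 0.002]
contact_force: [1.4, 1.4, 2.4]
opening: 0.0498
```

>>> arm_command(
  rows="-0.4 -1.5 -0.2 0 0 0; -0.7 -2.9 -0.2 0 0 0; -1.1 -4.4 -0.2 0 0 0; -1.5 -5.8 -0.2 0 0 0; -1.8 -7.3 -0.2 0 0 0; -2.2 -8.7 -0.2 0 0 0; -2.2 -8.7 -0.2 0 0 0",
)

```text
t: 11.05
tool_pos: [0.5331, -0.06, 0.146]
tool_rot: [2.475, 1.932, 0.002]
contact_force: [1.6, 2.2, 2.8]
opening: 0.0502
```

>>> arm_command(
  rows="-0.4 -1.5 -0.2 0 0 0; -0.7 -2.9 -0.2 0 0 0; -1.1 -4.4 -0.2 0 0 0; -1.5 -5.8 -0.2 0 0 0; -1.8 -7.3 -0.2 0 0 0; -2.2 -8.7 -0.2 0 0 0; -2.2 -8.7 -0.2 0 0 0",
)

```text
t: 11.92
tool_pos: [0.531, -0.0689, 0.1458]
tool_rot: [2.474, 1.932, 0.001]
contact_force: [0.7, 2.4, 3.9]
opening: 0.0496
```

>>> arm_command(
  rows="-0.4 -1.5 -0.2 0 0 0; -0.7 -2.9 -0.2 0 0 0; -1.1 -4.4 -0.2 0 0 0; -1.5 -5.8 -0.2 0 0 0; -1.8 -7.3 -0.2 0 0 0; -1.8 -7.3 -0.2 0 0 0",
)

```text
t: 12.68
tool_pos: [0.5291, -0.0764, 0.1456]
tool_rot: [2.474, 1.931, 0.001]
contact_force: [0.6, 2.5, 4.1]
opening: 0.0499
```

>>> arm_command(
  rows="-0.4 -1.5 0 0 0 0; -0.7 -2.9 0 0 0 0; -1.1 -4.4 0 0 0 0; -1.5 -5.8 0 0 0 0; -1.8 -7.3 0 0 0 0; -1.8 -7.3 0 0 0 0",
)

```text
t: 13.42
tool_pos: [0.5272, -0.0838, 0.1456]
tool_rot: [2.474, 1.931, 0.0]
contact_force: [0.1, 3.2, 4.0]
opening: 0.0495
```

>>> arm_command(
  rows="-0.4 -1.5 -0.1 0 0 0; -0.7 -2.9 -0.1 0 0 0; -1.1 -4.4 -0.1 0 0 0; -1.5 -5.8 -0.1 0 0 0; -1.8 -7.3 -0.1 0 0 0; -1.8 -7.3 -0.1 0 0 0",
)

```text
t: 14.18
tool_pos: [0.5254, -0.0914, 0.1455]
tool_rot: [2.474, 1.931, -0.0]
contact_force: [0.7, 2.6, 4.1]
opening: 0.0495
```

>>> arm_command(
  rows="-0.4 -1.5 0 0 0 0; -0.7 -2.9 0 0 0 0; -1.1 -4.4 0 0 0 0; -1.5 -5.8 0 0 0 0; -1.8 -7.3 0 0 0 0; -1.8 -7.3 0 0 0 0",
)

```text
t: 14.92
tool_pos: [0.5225, -0.099, 0.1442]
tool_rot: [2.475, 1.932, -0.004]
contact_force: [-0.5, -0.6, -1.4]
opening: 0.0493
```

>>> arm_command(
  rows="-0.4 -1.5 0 0 0 0; -0.7 -2.9 0 0 0 0; -1.1 -4.4 0 0 0 0; -1.5 -5.8 0 0 0 0; -1.5 -5.8 0 0 0 0",
)

```text
t: 15.55
tool_pos: [0.5214, -0.1035, 0.1443]
tool_rot: [-2.476, -1.932, -0.001]
contact_force: [1.1, 7.0, 0.3]
opening: 0.0495
```

The vertical force vanished and the lateral force rose, so the spigot has dropped into the port and met its edge. I'll back off slightly and lower it.

>>> arm_command(
  rows="0.2 1 0 0 0 0; 0.4 1.8 0 0 0 0; 0.4 1.8 -0.5 0 0 0; 0.4 1.8 -1 0 0 0; 0.4 1.8 -1.5 0 0 0; 0.4 1.8 -1.5 0 0 0",
)

```text
t: 16.3
tool_pos: [0.5217, -0.1018, 0.1427]
tool_rot: [-2.476, -1.932, -0.0]
contact_force: [-0.6, -0.1, -0.3]
opening: 0.0498
```

>>> arm_command(
  rows="0 0 -1 0 0 0; 0 0 -2 0 0 0; 0 0 -3 0 0 0; 0 0 -4 0 0 0; 0 0 -5 0 0 0; 0 0 -5 0 0 0",
)

```text
t: 17.05
tool_pos: [0.5218, -0.1018, 0.138]
tool_rot: [-2.477, -1.932, -0.001]
contact_force: [-0.5, 0.3, 0.8]
opening: 0.0496
```

>>> arm_command(
  rows="0 0 -0.5 0 0 0; 0 0 -1 0 0 0; 0 0 -1.3 0 0 0; 0 0 -1.3 0 0 0",
)

```text
t: 17.55
tool_pos: [0.5219, -0.1018, 0.137]
tool_rot: [-2.476, -1.932, -0.001]
contact_force: [-2.8, 1.6, 4.8]
opening: 0.0495
```

>>> arm_command(
  rows="0 0 0 0 0 0; 0 0 0 0 0 0; 0 0 0 0 0 0; 0 0 0 0 0 0; 0 0 0 0 0 0; 0 0 0 0 0 0",
  jaw=1,
)

```text
t: 18.3
tool_pos: [0.5219, -0.1018, 0.137]
tool_rot: [-2.476, -1.932, -0.001]
contact_force: [0.5, -0.3, 0.9]
opening: 0.0854
```

>>> arm_command(
  rows="0 0 10 0 0 0; 0 0 30 0 0 0; 0 0 70 0 0 0; 0 0 110 0 0 0; 0 0 150 0 0 0; 0 0 170 0 0 0; 0 0 170 0 0 0",
)

```text
t: 19.18
tool_pos: [0.5225, -0.102, 0.3089]
tool_rot: [2.475, 1.931, 0.004]
contact_force: [-0.3, 0.4, -0.7]
opening: 0.0856
```

Run:
```python
from h import *
import pickle
o=monitor.get_obs();im=vision.get_image('wrist');S=vision.get_image('scene');T=vision.get_image('top');pickle.dump((o,im,S,T),open('d.pkl','wb'))
print(o['tool_pos'],o['contact_force'])
w=cv2.resize(im['frame'],(512,384))
u,v=map(int,proj(S,[.5274,-.082,.05]))
c=cv2.resize(S['frame'][v-40:v+45,u-65:u+55],(282*1,200),interpolation=cv2.INTER_CUBIC)
out=np.zeros((584,512,3),np.uint8);out[:384]=w;out[384:,:282]=c;save('w3.png',cv2.resize(out,None,fx=1.0,fy=1.0))
g=cv2.inRange(cv2.cvtColor(T['frame'],cv2.COLOR_RGB2HSV),(50,100,40),(80,255,255));print(g.sum()/255)
```

```text
[ 0.52248183 -0.10198914  0.30885416] [-0.30631744  0.37385521 -0.72922179]
2.0
```

View pics/w3.png

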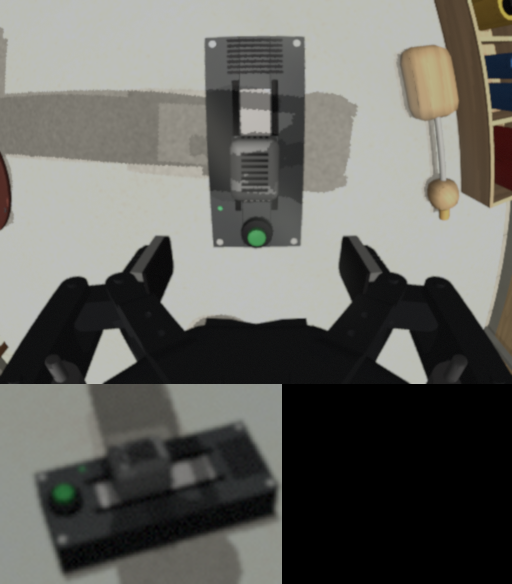

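The pod stands square in the port. The wrist picture shows the button at (257,237), still out. I'll close the fingers, lightly check the pod's top height (98 mm if home), then press the button.

Run:
```python
from h import *
import pickle
o,im,S,T=pickle.load(open('d.pkl','rb'))
def cen(im):
    g=cv2.inRange(cv2.cvtColor(im['frame'],cv2.COLOR_RGB2HSV),(50,90,40),(85,255,255))
    n,l,s,c=cv2.connectedComponentsWithStats(g);i=1+np.argmax(s[1:,4]);return c[i],s[i]
c,s=cen(im);print(c,s,wonz(im,o,*c,.072))
c,s=cen(S);print(c,s,onz(S,*c,.072))
print('model',np.array([.5274,-.082])-.102*np.array([.2437,.9698]))
```

```text
[256.07241379 236.85172414] [247 228  19  19 290] [ 0.50443388 -0.17841902  0.072     ]
[204.56521739 201.97101449] [200 198  10   9  69] [ 0.50767706 -0.18219057  0.072     ]
model [ 0.5025426 -0.1809196]
```

>>> arm_command(
  rows="0 0 -40 0 0 0; 0 0 -80 0 0 0; 0 0 -110 0 0 0; 0 0 -125 0 0 0; 0 0 -130 0 0 0; 0 0 -132 0 0 0; 0 0 -134 0 0 0; 0 0 -134 0 0 0",
  jaw=0,
)

```text
t: 20.32
tool_pos: [0.5216, -0.1017, 0.1715]
tool_rot: [-2.475, -1.931, 0.001]
contact_force: [-0.5, -0.8, 0.1]
opening: -0.0002
```

The closed tips are at about 98.5 mm with no contact, so the pod's top is at its home height of 97–98 mm. Now the button.

>>> arm_command(
  rows="0 0 20 0 0 0; 0 0 40 0 0 0; -9 -39 40 0 0 0; -18 -78.5 40 0 0 0; -18 -78.5 20 0 0 0; -18 -78.5 0 0 0 0; -18 -78.5 -18 0 0 0; -18 -78.5 -18 0 0 0; -18 -78.5 -18 0 0 0",
)

```text
t: 21.45
tool_pos: [0.5039, -0.1798, 0.1536]
tool_rot: [-2.474, -1.932, 0.001]
contact_force: [0.4, -0.4, -0.2]
opening: -0.0001
```

>>> arm_command(
  rows="0 0 -2 0 0 0; 0 0 -4 0 0 0; 0 0 -6 0 0 0; 0 0 -8 0 0 0; 0 0 -8 0 0 0",
)

```text
t: 22.08
tool_pos: [0.5037, -0.1797, 0.1453]
tool_rot: [-2.474, -1.932, 0.002]
contact_force: [-1.1, 0.8, -0.1]
opening: 0.0003
```

>>> arm_command(
  rows="0 0 -1 0 0 0; 0 0 -2 0 0 0; 0 0 -3 0 0 0; 0 0 -4 0 0 0; 0 0 -5 0 0 0; 0 0 -5 0 0 0",
)

```text
t: 22.82
tool_pos: [0.5037, -0.1798, 0.1405]
tool_rot: [-2.474, -1.932, 0.002]
contact_force: [-1.5, 0.7, 2.4]
opening: -0.0
```

>>> arm_command(
  rows="0 0 -0.5 0 0 0; 0 0 -1 0 0 0; 0 0 -1.5 0 0 0; 0 0 -1.5 0 0 0",
)

```text
t: 23.32
tool_pos: [0.5038, -0.1798, 0.139]
tool_rot: [-2.474, -1.932, 0.002]
contact_force: [-2.1, 0.7, 3.4]
opening: -0.0002
```

Not bottomed yet (spring at about 4 N); pressing a bit more until it goes stiff.

>>> arm_command(
  rows="0 0 -0.5 0 0 0; 0 0 -1 0 0 0; 0 0 -1.5 0 0 0; 0 0 -1.5 0 0 0; 0 0 -1.5 0 0 0",
)

```text
t: 23.95
tool_pos: [0.5039, -0.1798, 0.1385]
tool_rot: [-2.474, -1.932, 0.002]
contact_force: [-4.8, 1.9, 8.6]
opening: 0.0002
```

It has bottomed: 8.6 N with almost no further travel. Retreating and checking.

>>> arm_command(
  rows="0 0 5 0 0 0; 0 0 20 0 0 0; 0 0 60 0 0 0; 0 -20 110 0 0 0; 0 -40 150 0 0 0; 0 -60 170 0 0 0; 0 -60 170 0 0 0; 0 -60 170 0 0 0",
)

```text
t: 24.95
tool_pos: [0.5035, -0.2391, 0.3072]
tool_rot: [-2.472, -1.93, 0.002]
contact_force: [0.6, 1.3, -1.0]
opening: -0.0005
```

Run:
```python
from h import *
o=monitor.get_obs();im=vision.get_image('wrist');S=vision.get_image('scene')
print(o['t'],o['tool_pos'],o['contact_force'])
w=cv2.resize(im['frame'][:250],None,fx=1.5,fy=1.5)
u,v=map(int,proj(S,[.5274,-.082,.05]))
c=cv2.resize(S['frame'][v-40:v+45,u-65:u+55],(300,212),interpolation=cv2.INTER_CUBIC)
out=np.zeros((w.shape[0]+212,w.shape[1],3),np.uint8);out[:w.shape[0]]=w;out[w.shape[0]:,:300]=c;save('w4.png',out)
```

```text
24.95 [ 0.50346101 -0.23908691  0.30721709] [ 0.59276347  1.32238052 -1.03570989]
```

View pics/w4.png

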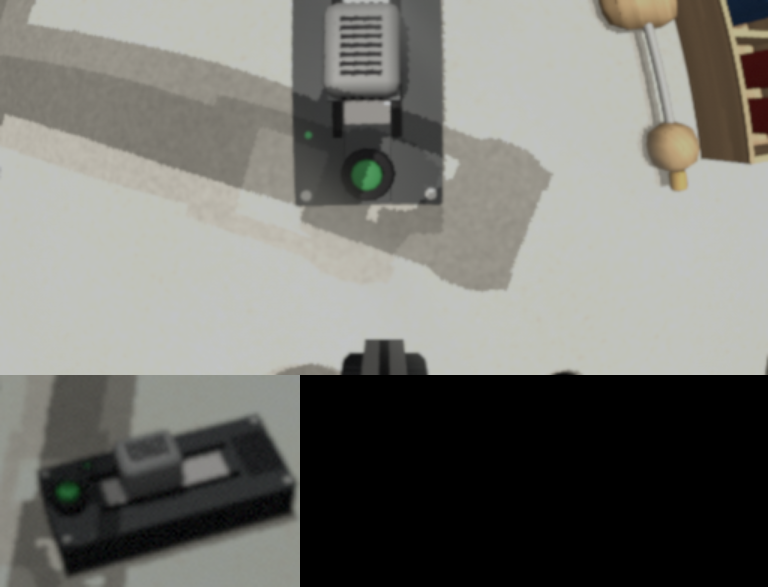

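```bash
python3 -c "
from station import workorder
print(workorder.finish_job())"
```

```text
the job is handed in; nothing more can be done
None
```

The pod is seated over the hidden port, I let go of it, then pressed the start button fully in. The job was handed in at about 25 s of the 72 s allowed.

- **Pod choice:** of the three grey pods I took the large one. It measured about 48 x 62 mm on top against the stated 50 x 64, while the other two are clearly smaller.
- **Finding the port:** I stood the pod at `track_end` and slid it along the strip with roughly 4 to 6 N down. It caught the port about 20 mm toward the button from `track_mid`.
- **Seating:** I backed off 2 mm and lowered it to about 10 mm below the strip, where it met the seals with about 6.6 N. After letting go, closed fingertips lowered to about 98.5 mm over its top met nothing, so it had not ridden back up from its home height of 97 to 98 mm.
- **Start button:** it went stiff at 8.6 N after its full travel, against the 4 N needed.
- **Last picture:** the pod is square in the track, the button is back out, and the arm is clear.

The small green dot on the dock was visible before and after the press, so it does not show that the dock is running. I compared no before-and-after pictures of the bystanders, but no move went near them. Camera estimates of the button's position differed by up to about 5 mm, so I pressed near their middle.

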